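# Peg rack through the sprung gate into the drying bay

### The job

Push the rack of freshly varnished violin pegs along the chute, through the gate and up against the stop at the end of the drying bay. The gate is sprung shut: press its lever bar down with one fingertip and keep it held down while another fingertip pushes the rack by its upright end plate, then take the hand away so that the gate shuts behind the pegs. Do not let the gate touch the rack, do not lift or grip the rack, and leave the other things on the bench alone.

Things in the scene. Friction and masses are not known exactly. Their poses are not given: they have to be found in the camera images.
- station: Fixed plywood base (366 x 136 x 6 mm) with an open-topped chute. Origin on the bench, mid-width of the chute, in the gate's plane. x = the way the rack must go (robot's left, within 20 deg), y = across, to the robot's side, z up. In this frame (mm): chute floor z = 6, x -240 (open) to 110 (stop); walls' inner faces y = -32 and 32, 6 thick, tops z = 24.
- gate (a joint): Gate angle, rad: 0 shut, 0.75 fully open (hard stop). It tips up sideways like a crossing barrier about an axle along x, so the rack cannot push it open. From 0.42 it clears the rack. A spring shuts it when let go: about 3 N pressed on the bar starts it, about 6 N at full opening.
- gate_gap (a point): Chute floor under the gate (station x = 0, y = 0, z = 6 mm). Shut, the gate's steel blade (8 mm thick along x) hangs into the chute half away from the robot, lower edge at z = 22 mm, top 54; its cross arm spans the other half, underside z = 42. Open, its top reaches about z = 100. The axle (8 mm rod) lies at y = 44, z = 32 beside the wall, its bearing blocks up to z = 40.
- bar_mid (a point): Middle, on the centre line, of the gate's lever bar: round, wooden, 16 mm thick, parallel to the chute on the robot's side, station x = -245 to -10 mm. Shut: centre at station y = 75, z = 45 mm (top 53). Pressed down it opens the gate: top at about z = 35 for 0.55 rad, 28 for 0.75, y 75 to 78. A fingertip may press anywhere on it and slide along it.
- rack: Loose wooden rack, about 0.3 kg, lying in the chute, 58 mm wide, x along the chute. Origin on its underside in the middle of its 90 mm long, 30 mm tall body, which holds eight dark pegs. A flat low tail runs back from it under the gate's edge to an upright end plate. Against the stop the origin is at station x = 65 mm, and the end plate is then still 42 mm short of the gate.
- push_face (a point): Centre of the rear face of the rack's upright end plate, the face to push (rack x = -111 mm, 22 mm above the rack's underside). The plate is 58 mm wide, 6 mm thick and 44 mm tall, its top 50 mm above the bench.
- stop_face (a point): Foot of the face of the wooden end stop (40 mm tall over the bench), mid-chute, on the chute floor: station x = 110 mm, z = 6 mm. The drying bay is the chute between gate and stop.
- jar: Bystander: amber glass jar with a dark lid, 56 mm in diameter, 70 mm tall, standing beyond the chute. Origin under its centre.
- spool_clamp: Bystander: wooden spool clamp, two 40 mm discs on a rod, 78 mm tall, standing on the robot's side near the bay. Origin under its centre.
- block: Bystander: dark wooden block 70 x 30 x 35 mm, lying beyond the drying bay. Origin under its centre.
Not all that is in view belongs to the job. What is shaped like the rack but blue or turquoise is not meant.

How it is judged:
By the outcome, as a careful person would: the job done as asked, in the order asked, and still so for the second after the job is handed in, with the robot touching nothing.
It also fails if it takes over 46 s, if anything falls off the work surface, if the arm or the gripper's body presses on something with over 40 N, if the wrist force passes 120 N, or if a joint passes its speed limit or range.

### The arm

A 6-joint arm with a two-finger parallel gripper is mounted at the origin on the work surface. World frame = base frame: x ahead of the robot, y to its left, z up, the work surface at z = 0. Lengths are in m, angles in rad, forces in N, time in s.
With the tool pointing down it reaches from about 0.275 to 0.85 m from the base axis. Payload 19 kg.
Tool frame: the origin (TCP) lies on the centre line of the jaws, within the pads' length; the fingertips stand tcp_to_tips ahead of it and the grasp point (between the pads) lies 6 mm ahead of it (tcp_to_tips is the distance from the TCP to the fingertips, in m); z points along the fingers, y is the direction in which the jaws open and shut (so a half turn about z gives the same grasp; the last joint's range is limited). The gripper opens to 85 mm and grips with 20 to 120 N. Pads are 22 mm wide; open, the fingers measure 114 mm over their backs; the gripper's body (76 mm by 85 mm) begins 54 mm behind the grasp point. The pads swing forward as they close: fully open they stand 13 mm farther back than shut.
Start: joints at [-1.37, 0.15, 1.437, -0, 1.554, -0.134], TCP at [0.189, -0.543, 0.256] pointing down, gripper open.
Joint ranges: [-2.8, 2.8], [-0.68, 2.1], [0.12, 2.68], [-1.39, 4.53], [0.16, 2.79], [-2.81, 2.81]. Speed limits (rad/s): [1.89, 1.89, 2.22, 3.01, 3.01, 3.01].

### API

Orientations are given as a unit quaternion [x, y, z, w].
In Python, from cell import get_state, read_camera, get_calibration, sign_off, regions_of, mark_of, tcp_to_tips gives the robot as it stands. The module is installed in compiled form; this text tells all that it offers.
- The arm moves only by the tool apply_moves, never from a script. Its argument "plan" is a list of rows, each a list of 4 numbers: the shift along the tool's x, y, z in units of 25 mm (1.0 is 25 mm), then the turn about the tool's z in units of 6 degrees (1.0 is 6 degrees). In form: [[dx, dy, dz, yaw], ...]. A call has 1 to 12 rows; each row shifts and turns the commanded pose from where the row before left it, along the tool's axes as they then stand; what a row does not reach is not made up. A row lasts 1/10 s, in which the tool goes at most 50 mm and 8.59 degrees, less where a joint would pass 70% of its speed; a pose out of reach is approached as far as the arm can. A call is refused whole if a number of a shift passes 1 or a number of a turn 1, either way. A call with a gripper value outside its range is refused whole. "jaw" is the opening, from 0 (shut) to 1 (fully open), set as the call begins (left out, the last holds). The fingers move at their own pace and stop on an object; "newtons" is the grip in N (left out, the last holds). Time passes only in rows, so rows that do not move let the fingers close. It gives the time, the measured TCP pose, the force and the opening at its end, in the units of the state.
- get_state(): the state, without advancing time (a new reading comes with each control period).
- read_camera(name): name is "side" or "top" or "wrist"; returns the picture (480x640x3 uint8, red, green, blue); there is no depth.
- get_calibration(name): a dict with "intrinsics" (3x3 intrinsics, pixels), "cam_to_world" (4x4, takes a point from camera to world coordinates). Camera axes: x right, y down, z forward; pixel columns grow to the right and rows downward; lengths in m; the calibration is good to about 2 mm. The wrist camera is an equidistant fisheye: a pixel r from the principal point sees the ray r / f radians off the axis. A picture is of the moment at which its call begins: read the wrist's pose just before it. get_calibration takes no time and is no camera call; for the wrist camera it gives the pose at the moment of the call.
- sign_off(): hands the job in, once; it reports no verdict.
Trained networks look in the newest picture that a camera, given by its name, has taken for a name from the list of things; names that differ only in an ending like _2 or _b are one class to them, and where a whole thing is asked for, a point or a joint stands for the part that bears it (a point fixed in the world has none). Each returns a list of dicts, best first, with "conf" (0 to 1); they miss things now and then, are a little off and sometimes report something else, mostly with a low value. They report only what shows in the picture. A call takes as long as a camera call. They do not tell look-alikes from the thing itself.
- regions_of(query, camera): "pixels" (480x640 bool, what is visible of it) and "bbox" ([left, top, right, bottom] in pixels, round what is visible of it).
- mark_of(query, camera): "point" ([row, column] in pixels: a listed point, or the origin of a listed thing).
The state is a dict: "clock": time; "qpos": joint angles; "joint_vel": joint speeds; "effort": joint torques, N m; "tcp_pos": TCP position; "tcp_rot": TCP orientation; "ft_force": force on the tool from outside, world axes, zero at the start; "moment": the same for the moment, N m; "width": finger opening in m.
Only numpy, scipy, OpenCV 4.12 (cv2) and the standard library are available. Lean on these libraries where they do the work, as an engineer would, in place of code of your own. Each camera call takes 0.05 s, during which the arm holds its last target.

## Working session

There is one attempt and no reset: what is moved stays moved. The work goes in short steps, Python scripts to look and compute and a tool call to move; the robot and the scene stay as the last step left them, time stands still between calls to the robot, and variables do not carry over. Pictures are saved under pics/ and viewed, and the job is handed in when it is done.

Besides the shell and the picture viewer there is one more tool, called after "Emit:" by a JSON object that holds its "op" and its "data", one argument or row to a line. apply_moves: Moves the arm, as the interface text tells. Its arguments: {"type":"object","properties":{"plan":{"type":"array"},"jaw":{"type":"number"},"newtons":{"type":"number"}},"required":["plan"]}

```bash
mkdir -p pics
cat > h.py <<'E'
import numpy as np,cv2
from cell import *
def snap(c,n):
    im=read_camera(c); cv2.imwrite(f'pics/{n}.png',im[:,:,::-1]); return im
def ray(c,u,v):
    k=get_calibration(c);K=np.array(k['intrinsics']);T=np.array(k['cam_to_world'])
    d=np.linalg.inv(K)@[u,v,1]
    return T[:3,3],T[:3,:3]@d
def atz(c,u,v,z):
    o,d=ray(c,u,v);return o+d*(z-o[2])/d[2]
def proj(c,P):
    k=get_calibration(c);K=np.array(k['intrinsics']);T=np.linalg.inv(np.array(k['cam_to_world']))
    p=T[:3,:3]@np.asarray(P)+T[:3,3];q=K@p;return q[:2]/q[2]
E
python3 - <<'E'
from h import *
snap('top','t0');
for q in ['gate_gap','bar_mid','push_face','stop_face','rack','station','jar','spool_clamp','block']:
    for r in mark_of(q,'top')[:3]:print(q,r['conf'],r['point'])
snap('side','s0')
for q in ['gate_gap','bar_mid','push_face','stop_face','rack','station']:
    for r in mark_of(q,'side')[:3]:print(q,r['conf'],r['point'])
print(get_state(),tcp_to_tips)
for c in ['top','side']:print(get_calibration(c))
E
```

```text
gate_gap 0.61 [222.0, 257.0]
bar_mid 0.95 [245.4, 331.0]
push_face 0.91 [384.8, 314.6]
push_face 0.79 [159.7, 476.9]
push_face 0.77 [198.4, 359.4]
stop_face 0.66 [233.4, 206.0]
stop_face 0.47 [176.6, 216.3]
rack 0.75 [192.7, 430.0]
rack 0.71 [213.2, 304.9]
rack 0.63 [328.3, 309.5]
station 0.7 [224.1, 256.1]
jar 0.85 [156.2, 316.5]
spool_clamp 0.79 [302.7, 245.1]
block 0.59 [246.2, 328.8]
block 0.57 [181.3, 216.9]
gate_gap 0.63 [235.6, 298.9]
gate_gap 0.43 [204.8, 255.1]
bar_mid 0.73 [287.4, 322.9]
push_face 0.89 [294.9, 400.8]
push_face 0.65 [403.4, 586.0]
push_face 0.61 [372.3, 127.5]
stop_face 0.93 [208.7, 255.6]
rack 0.93 [264.6, 341.5]
rack 0.62 [337.9, 209.7]
rack 0.61 [377.5, 488.7]
station 0.69 [240.3, 301.9]
{'clock': 0.85, 'qpos': array([-1.37001008e+00,  1.50489967e-01,  1.43739185e+00, -3.34179632e-05,
        1.55383787e+00, -1.33985471e-01]), 'joint_vel': array([ 0.00098768, -0.00174372, -0.00184999,  0.00054031, -0.00048054,
       -0.00334432]), 'effort': array([ 2.57360618e-03, -7.12773371e+01, -5.71038043e+01,  1.42912363e-04,
        1.36156530e-03, -1.15894630e-05]
[... 464 characters left out ...]
  ]]), 'cam_to_world': array([[ 0.01928652, -0.99518445,  0.09610376,  0.52937079],
       [-0.99974468, -0.02032775, -0.00986708, -0.02774561],
       [ 0.01177314, -0.09588892, -0.99532241,  0.88951871],
       [ 0.        ,  0.        ,  0.        ,  1.        ]])}
{'intrinsics': array([[527.16292895,   0.        , 315.63952051],
       [  0.        , 527.16292895, 236.45674467],
       [  0.        ,   0.        ,   1.        ]]), 'cam_to_world': array([[ 0.85399509, -0.34961346,  0.38530874,  0.32964403],
       [-0.52027397, -0.57772221,  0.62892929, -0.47274566],
       [ 0.00271927, -0.73756863, -0.6752667 ,  0.58080828],
       [ 0.        ,  0.        ,  0.        ,  1.        ]])}
```

View pics/t0.png

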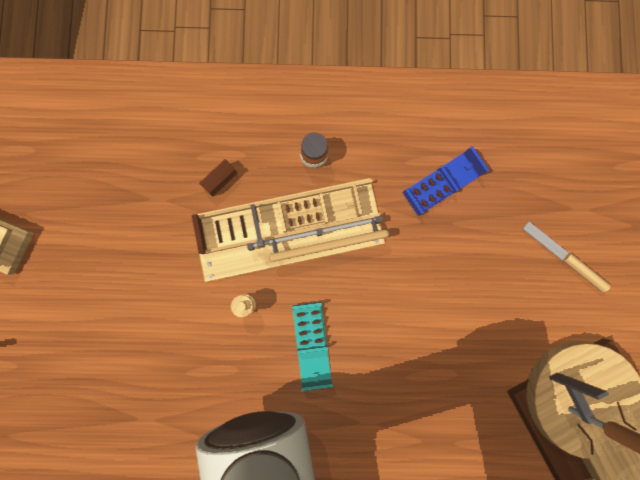

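View pics/s0.png

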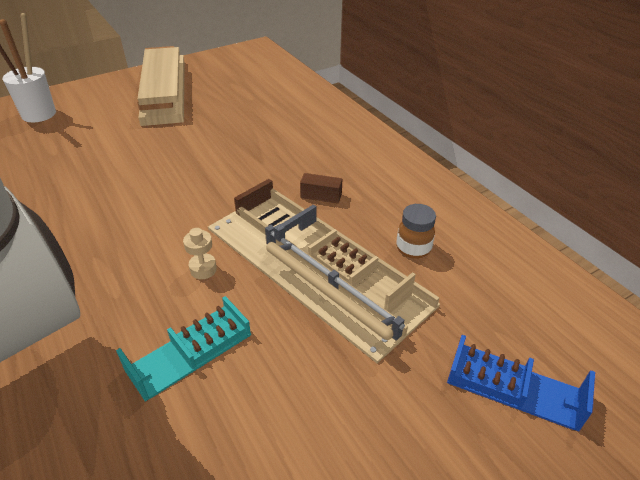

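Run:
```python
import cv2
t=cv2.imread('pics/t0.png');cv2.imwrite('pics/t0c.png',cv2.resize(t[170:290,190:400],None,fx=3.8,fy=3.8,interpolation=cv2.INTER_CUBIC))
t=cv2.imread('pics/s0.png');cv2.imwrite('pics/s0c.png',cv2.resize(t[170:365,200:450],None,fx=3,fy=3,interpolation=cv2.INTER_CUBIC))
```

```text
(no output)
```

View pics/t0c.png

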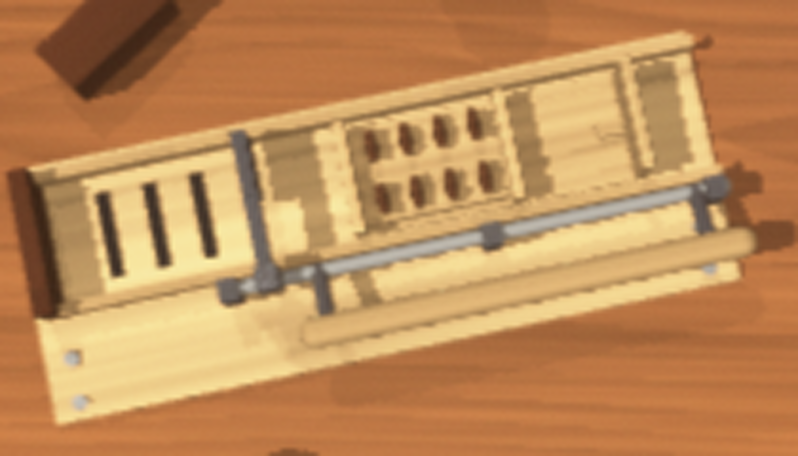

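View pics/s0c.png

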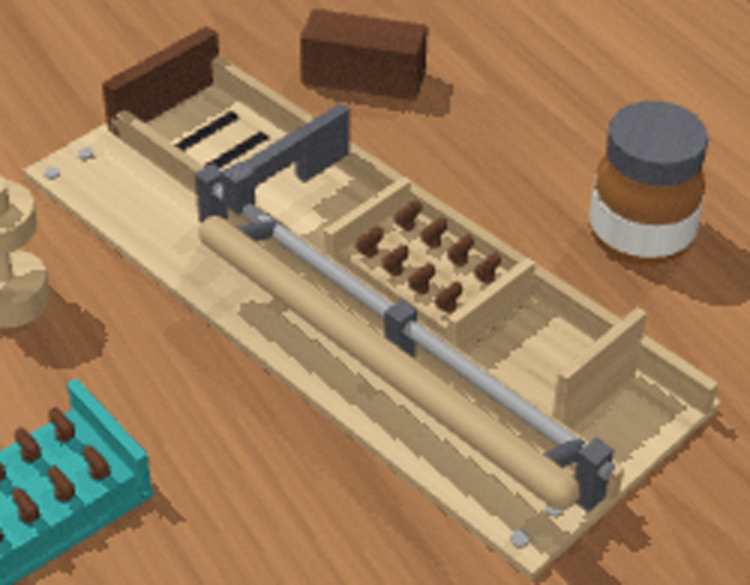

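```bash
cat > fit.py <<'E'
from h import *
from scipy.optimize import least_squares
T=lambda x,y:(x/3.8+190-.4,y/3.8+170-.4)
S=lambda x,y:(x/3+200-.3,y/3+170-.3)
# (cam,pixel, x(None free;'a' base end left; 'b' base right), y,z)
obs=[('top',T(305,332),-10,75,45),('top',T(754,241),-245,75,45),
('top',T(58,425),'b',98,6),('top',T(742,278),'a',98,6),
('side',S(28,168),'b',98,6),('side',S(530,577),'a',98,6),
('side',S(205,230),-10,75,45),('side',S(566,487),-245,75,45),
('side',S(718,403),'a',-38,6),
('side',S(350,108),0,None,54)]
def st(p,P):
    c,s=np.cos(p[2]),np.sin(p[2]);x,y,z=np.array(P)/1000
    return np.array([p[0]+c*x-s*y,p[1]+s*x+c*y,z])
def f(p):
    r=[]
    for c,px,x,y,z in obs:
        if y is None: continue
        X={'a':p[3]*1000,'b':p[3]*1000+366}.get(x,x)
        r+=list(proj(c,st(p,(X,y,z)))-px)
    return r
if __name__=='__main__':
    # station x ~ world +y, y ~ toward robot (-x) : z up => yaw ~ 90deg
    R=least_squares(f,[.5,.1,1.57,-.24],loss='soft_l1')
    print(R.x[:2],np.degrees(R.x[2]),R.x[3]);print(np.round(np.reshape(R.fun,(-1,2)),1))
    p=R.x
    np.save('st.npy',p)
    for n,P in [('gap',(0,0,6)),('stop',(110,0,6)),('barmid',(-127.5,75,45))]:print(n,proj('top',st(p,P)),proj('side',st(p,P)))
    c,s=np.cos(p[2]),np.sin(p[2])
    def inv(w): d=w[:2]-p[:2];return 1000*np.array([c*d[0]+s*d[1],-s*d[0]+c*d[1]])
    # end plate top: top-view rear top edge, side-view top corners z=50
    for cam,q in [('top',T(636,60)),('top',T(652,175)),('top',T(622,62)),('side',S(643,313)),('side',S(562,378))]:
        print(cam,inv(atz(cam,*q,.05)))
    for cam,q in [('top',(359.4,198.4)),('side',(400.8,294.9))]: print('pf',inv(atz(cam,*q,.028)))
    for cam,q in [('top',(304.9,213.2)),('side',(341.5,264.6))]: print('rack',inv(atz(cam,*q,.006)))
E
python3 fit.py
```

```text
[0.64041176 0.07937743] 102.90274268748574 -0.2453966158047193
[[-4.8 -0.7]
 [-2.8 -1.7]
 [-0.6  0.6]
 [-0.4  1.7]
 [-1.3  1. ]
 [-0.1  0.4]
 [ 0.5 -4.8]
 [ 2.2  1.4]
 [ 0.4  1.4]]
gap [254.68654981 221.64476922] [301.19928531 234.19936969]
stop [200.60430447 232.72871584] [257.79950144 203.53794658]
barmid [325.36413785 243.72787309] [324.34367051 283.60371931]
top [-210.24657788  -22.56676867]
top [-205.55926214   36.5628784 ]
top [-203.064538    -22.99638924]
side [-204.46524937  -23.50815427]
side [-204.01705434   33.78675333]
pf [-2.12795843e+02 -1.89172928e-01]
pf [-205.38670415    2.69182791]
rack [-102.13242713    3.6757518 ]
rack [-93.1915536   2.9923415]
```

```bash
cat > ov.py <<'E'
from fit import *
import sys
def draw(p,tag,rx,src=('pics/t0.png','pics/s0.png'),boxes=((190,170,400,290,3.8),(200,170,450,365,3))):
    for cam,fn,b in zip(('top','side'),src,boxes):
        im=cv2.imread(fn);k=b[4];im=cv2.resize(im[b[1]:b[3],b[0]:b[2]],None,fx=k,fy=k,interpolation=cv2.INTER_CUBIC)
        def L(P,Q,col):
            a=[(proj(cam,st(p,X))-b[:2]+.5)*k for X in (P,Q)]
            cv2.line(im,*[tuple(int(v) for v in q) for q in a],col,1,cv2.LINE_AA)
        for y in(67,83):L((-245,y,45),(-10,y,45),(255,0,0))
        L((-245,67,45),(-245,83,45),(255,0,0));L((-10,67,45),(-10,83,45),(255,0,0))
        for y in(-32,32,-38,38):L((-240,y,24),(110,y,24),(0,0,255))
        L((110,-32,40),(110,32,40),(0,255,0));L((110,-32,6),(110,32,6),(0,255,0))
        L((-240,-38,24),(-240,-32,24),(0,0,255))
        for x in(-4,4):L((x,-32,54),(x,32,54),(255,0,255))
        for x in (-111,-105):
            L((rx+x,-29,50),(rx+x,29,50),(255,255,0))
        for x in (-45,45):
            L((rx+x,-29,36),(rx+x,29,36),(0,255,255))
        cv2.imwrite(f'pics/{cam}_{tag}.png',im)
if __name__=='__main__':
    draw(np.load('st.npy'),sys.argv[1],float(sys.argv[2]))
E
python3 ov.py a -97
```

```text
(no output)
```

View pics/top_a.png

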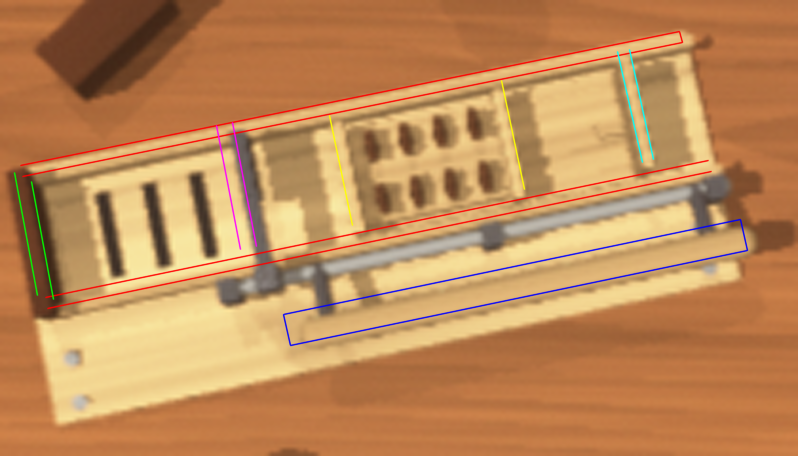

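View pics/side_a.png

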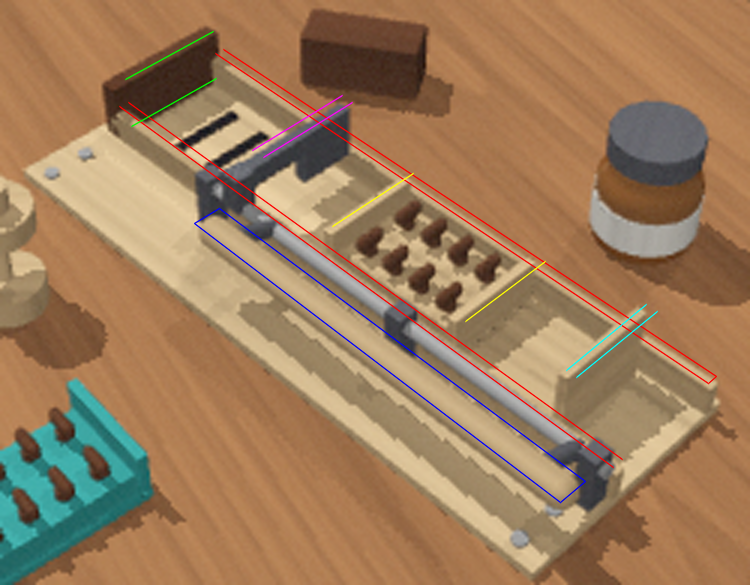

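```bash
cat > fit2.py <<'E'
from fit import *
import fit
fit.obs[:]=[('top',T(303,332),-10,75,45),('top',T(757,240),-245,75,45),
('side',S(210,232),-10,75,45),('side',S(566,487),-245,75,45),
('top',T(692,36),-240,-38,24),('side',S(717,386),-240,-38,24),
('side',S(612,478),-240,38,24),
('top',T(240,133),0,-32,54),('side',S(349,110),-0,-32,54),
('top',T(36,180),110,-32,40),('top',T(58,312),110,32,6),
('side',S(112,128),110,38,24),('side',S(215,80),110,-32,6),('top',T(718,180),-240,38,24)]
R=least_squares(f,[.64,.08,1.79,-.24],loss='soft_l1')
print(R.x[:2],np.degrees(R.x[2]));print(np.round(np.reshape(R.fun,(-1,2)),1))
p=R.x;np.save('st.npy',p)
c,s=np.cos(p[2]),np.sin(p[2])
def inv(w): d=w[:2]-p[:2];return 1000*np.array([c*d[0]+s*d[1],-s*d[0]+c*d[1]])
for cam,q in [('top',T(636,60)),('top',T(652,175)),('top',T(622,62)),('side',S(643,313)),('side',S(562,378))]:
    print(cam,inv(atz(cam,*q,.05)))
for n,cam,q,z in [('base','top',T(58,425),.006),('base','top',T(742,278),.006),('base','side',S(28,168),.006),('base','side',S(530,577),.006),('base','side',S(718,403),.006)]:print(n,inv(atz(cam,*q,z)))
E
python3 fit2.py;python3 ov.py b -97
```

```text
[0.63605173 0.07333884] 103.07086188988983
[[-1.1  1.6]
 [-0.5  0.5]
 [-1.7 -1.9]
 [ 2.9  6.1]
 [-0.4  0.5]
 [ 0.4  0.3]
 [ 1.   0.5]
 [-1.2 -0.1]
 [-1.  -1. ]
 [-2.7  0.3]
 [ 1.7 -0.9]
 [ 1.5 -4.3]
 [-0.3  1.9]
 [ 1.2 -0.4]]
top [-205.41579903  -27.56249597]
top [-200.55500352   31.55314289]
top [-198.23505068  -28.01318844]
side [-199.63725765  -28.52084126]
side [-199.02094814   28.77250458]
base [124.47765734  91.05083086]
base [-241.75877823   89.85219463]
base [126.21019225  89.01441598]
base [-239.88985864   92.49299688]
base [-238.70570313  -44.59576687]
```

View pics/top_b.png

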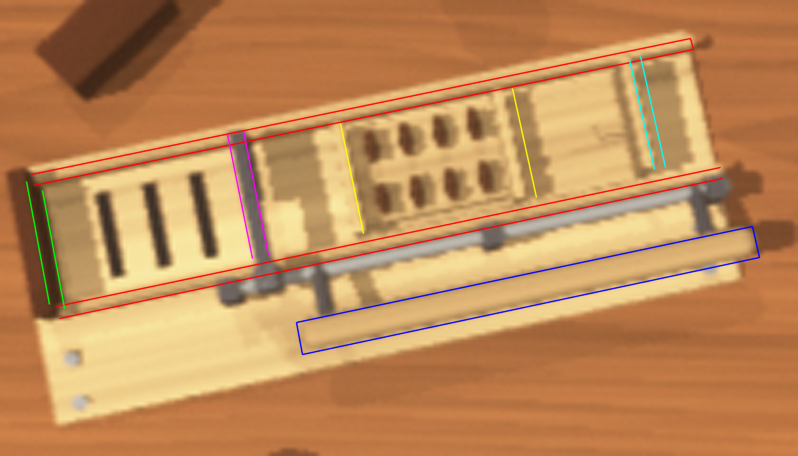

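View pics/side_b.png

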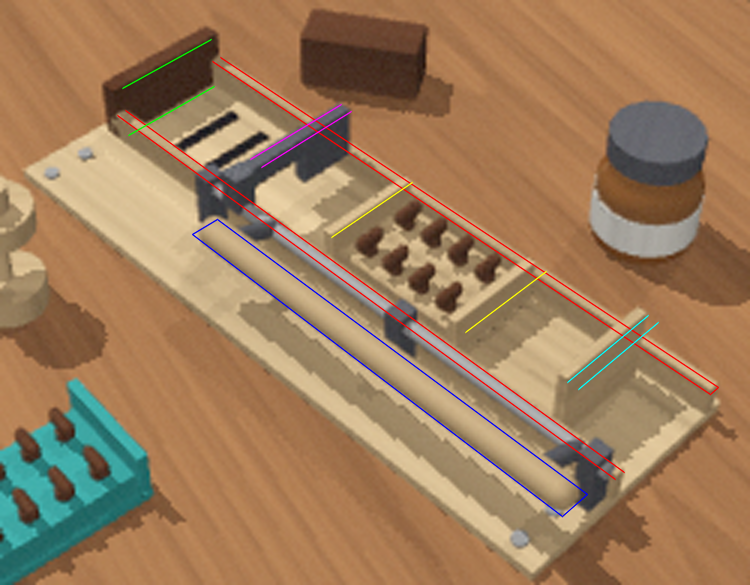

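```bash
cat > tri.py <<'E'
from fit import *
p=np.load('st.npy')
c,s=np.cos(p[2]),np.sin(p[2])
def inv(w): d=w[:2]-p[:2];return np.array([c*d[0]+s*d[1],-s*d[0]+c*d[1],w[2]])*1000
def tri(a,b):
    o1,d1=ray('top',*a);o2,d2=ray('side',*b);d1/=np.linalg.norm(d1);d2/=np.linalg.norm(d2)
    k=np.linalg.lstsq(np.c_[d1,-d2],o2-o1,rcond=None)[0]
    A=o1+k[0]*d1;B=o2+k[1]*d2
    return inv((A+B)/2),np.linalg.norm(A-B)*1000
if __name__=='__main__':
  for n,a,b in [('bar-10',T(303,332),S(207,228)),('bar-245',T(757,240),S(570,487)),('base b98',T(58,425),S(28,168)),('base a98',T(742,278),S(530,577)),
   ('wall-240,-38,24',T(692,33),S(717,386)),('blade tip',T(238,133),S(349,108)),('plate top -29',T(622,60),S(643,313)),('plate top +29',T(645,172),S(562,378)),('midbearing',T(492,230),S(400,306)),('endbearing',T(712,182),S(596,445)),
   ('jar lid',((314.5-190)*3.8,0),(0,0))][:-1]:
    print(n,*tri(a,b))
E
python3 tri.py
```

```text
bar-10 [-11.77222809  73.43935866  44.09393579] 2.631832524121445
bar-245 [-243.05764261   75.71412359   56.28374454] 2.0625756955838956
base b98 [123.65898636  90.86594305   8.71814784] 0.7172726690449382
base a98 [-240.71787616   90.99894633    5.65039617] 3.168740290894551
wall-240,-38,24 [-240.2306062   -39.30021118   24.05900574] 2.9238694764281887
blade tip [ -1.633886   -31.86824436  54.32272495] 1.1918816253749482
plate top -29 [-198.83322688  -29.44206982   48.66453036] 0.4865017867463139
plate top +29 [-198.10081018   28.68526172   49.03797288] 1.4882748534984604
midbearing [-115.07562895   42.79480945   43.67737609] 3.23788843478956
endbearing [-230.32687885   41.00763034   41.87716293] 1.611512549892238
```

Emit:
{"op": "apply_moves", "data": {
  "plan": [
    [0,0,0,-1],
    [0,0,0,-1],
    [0,0,0,-1],
    [0,0,0,-1],
    [0,0,0,-1],
    [0,0,0,-1],
    [0,0,0,-1],
    [0,0,0,-1],
    [0,0,0,-1],
    [0,0,0,-1],
    [0,0,0,-1],
    [0,0,0,-1]
  ],
  "jaw": 0.75
}}

```text
clock: 2.05
tcp_pos: [0.1889, -0.5431, 0.2563]
tcp_rot: [0.698, 0.716, 0.0, -0.0]
ft_force: [0.3, 0.4, 0.3]
width: 0.064
```

```bash
cat > w.py <<'E'
from tri import *
from scipy.spatial.transform import Rotation as Ro
def where():
    s_=get_state();R=Ro.from_quat(s_['tcp_rot']).as_matrix()
    a=np.degrees(np.arctan2(R[1,0],R[0,0]))
    print('t',s_['clock'],'station tcp',np.round(inv(s_['tcp_pos']),1),'yaw err(tool x - st x)',round(a-np.degrees(p[2]),2),'z',R[2,2].round(4),'w',s_['width'],'F',np.round(s_['ft_force'],2),np.round(s_['qpos'],2))
if __name__=='__main__':where()
E
python3 w.py; python3 -c "
from w import *
for n,q,z in [('spool',(245,302.7),0),('jar',(316.5,156.2),0)]:print(n,inv(atz('top',*q,z)))"
```

```text
t 2.05 station tcp [-499.3  575.   256.3] yaw err(tool x - st x) -11.64 z -1.0 w 0.06396502701869546 F [0.28 0.42 0.31] [-1.37  0.15  1.44 -0.    1.55 -1.39]
spool [ 55.86083901 148.54548853   0.        ]
jar [-144.99552766 -113.22429722    0.        ]
```

Emit:
{"op": "apply_moves", "data": {
  "plan": [
    [0,0,0,-1],
    [0,0,0,-0.94],
    [0.5,0.9,0,0],
    [0.5,0.9,0,0],
    [0.5,0.9,0,0],
    [0.5,0.9,0,0],
    [0.5,0.9,0,0],
    [0.5,0.9,0,0],
    [0.5,0.9,0,0],
    [0.5,0.9,0,0],
    [0.5,0.9,0,0],
    [0.5,0.9,0,0]
  ]
}}

```text
clock: 3.25
tcp_pos: [0.3813, -0.3704, 0.2564]
tcp_rot: [0.624, 0.782, 0.0, 0.0]
ft_force: [0.8, -0.1, -0.1]
width: 0.0639
```

Emit:
{"op": "apply_moves", "data": {
  "plan": [
    [0.45,0.9,0,0],
    [0.45,0.9,0,0],
    [0.45,0.9,0,0],
    [0.45,0.9,0,0],
    [0.45,0.9,0,0],
    [0.45,0.9,0,0],
    [0.45,0.9,0,0],
    [0.45,0.9,0,0],
    [0.45,0.9,0,0],
    [0.45,0.9,0,0],
    [0.45,0.9,0,0],
    [0.4,0.9,0,0]
  ]
}}

```text
clock: 4.45
tcp_pos: [0.6149, -0.1801, 0.2563]
tcp_rot: [0.624, 0.782, 0.0, 0.0]
ft_force: [0.2, -0.4, 0.6]
width: 0.0642
```

```bash
python3 w.py
```

```text
t 4.45 station tcp [-242.1   77.9  256.3] yaw err(tool x - st x) -0.24 z -1.0 w 0.06415095120196822 F [ 0.19 -0.36  0.63] [-0.41  0.29  1.27  0.    1.58 -0.63]
```

Emit:
{"op": "apply_moves", "data": {
  "plan": [
    [0.36,0.8,0.5,-0.04],
    [0.36,0.8,0.9,0],
    [0,0,1,0],
    [0,0,1,0],
    [0,0,1,0],
    [0,0,0.9,0],
    [0,0,0,0]
  ]
}}

```text
clock: 5.15
tcp_pos: [0.6478, -0.1539, 0.1206]
tcp_rot: [0.622, 0.783, -0.001, -0.002]
ft_force: [0.0, 0.3, 0.2]
width: 0.064
```

Run:
```python
from w import *
where();a=snap('side','s1');b=snap('wrist','w1');t=snap('top','t1')
cv2.imwrite('pics/s1c.png',cv2.resize(a[150:390,180:480,::-1],None,fx=2.5,fy=2.5,interpolation=cv2.INTER_CUBIC))
```

```text
t 5.15 station tcp [-224.1   39.9  120.6] yaw err(tool x - st x) -0.01 z -1.0 w 0.06400390626933833 F [0.04 0.26 0.23] [-0.35  0.41  1.38  0.    1.35 -0.58]
```

View pics/s1c.png

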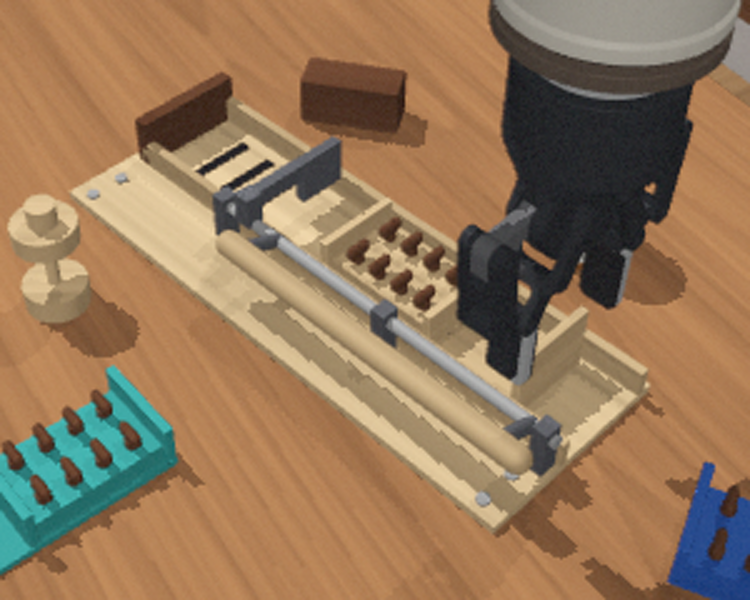

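View pics/w1.png

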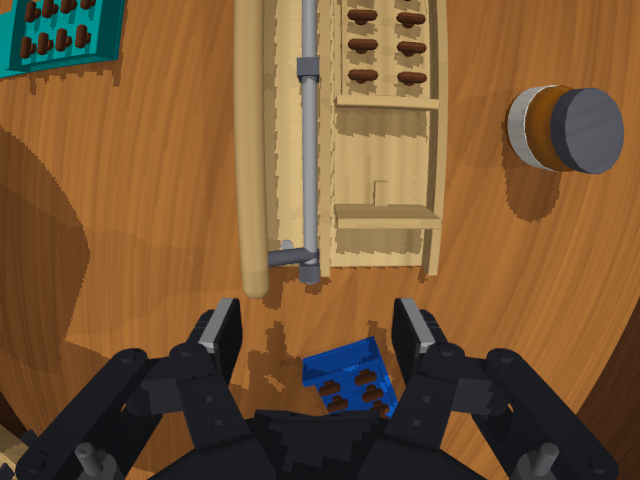

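```bash
cat > wr.py <<'E'
from w import *
def pw(k,P):
    K=np.array(k['intrinsics']);T=np.linalg.inv(np.array(k['cam_to_world']))
    q=T[:3,:3]@P+T[:3,3];th=np.arctan2(np.hypot(q[0],q[1]),q[2]);u=q[:2]/np.hypot(q[0],q[1])*th
    return np.array([K[0,0]*u[0]+K[0,2],K[1,1]*u[1]+K[1,2]])
def over(fn,out,rx,barz=45,bary=75):
    k=get_calibration('wrist');im=cv2.imread(fn)
    def L(P,Q,col):
        pts=[pw(k,st(p,np.array(P)+(np.array(Q)-P)*t)) for t in np.linspace(0,1,20)]
        cv2.polylines(im,[np.int32(pts)],False,col,1,cv2.LINE_AA)
    for y in(bary-8,bary+8):L((-245,y,barz),(-10,y,barz),(255,0,0))
    L((-245,bary-8,barz),(-245,bary+8,barz),(255,0,0))
    for y in(-32,32,-38,38):L((-240,y,24),(110,y,24),(0,0,255))
    for x in (-111,):L((rx+x,-29,50),(rx+x,29,50),(255,255,0));L((rx+x,-29,6),(rx+x,29,6),(255,255,0))
    # TCP and tips of finger at jaw centre
    cv2.imwrite(out,im)
if __name__=='__main__':
    import sys
    over(sys.argv[1],sys.argv[2],float(sys.argv[3]))
    where()
E
python3 wr.py pics/w1.png pics/w1o.png -94
```

```text
t 5.3 station tcp [-225.    38.4  125.2] yaw err(tool x - st x) -0.01 z -1.0 w 0.06409516530578559 F [0.23 0.35 0.55] [-0.35  0.41  1.38  0.    1.35 -0.58]
```

View pics/w1o.png

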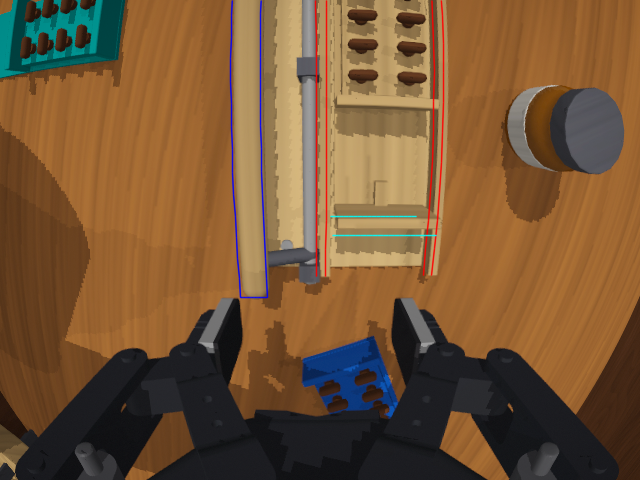

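Run:
```python
from wr import *
k=get_calibration('wrist');print(inv(k['cam_to_world'][:3,3]),k['cam_to_world'][:3,:3].round(2),k['intrinsics'][0])
for x in(-205,-199,-202):
  for y in(-29,29):
    for z in(6,50):print(x,y,z,pw(k,st(p,(x,y,z))).round())
im=cv2.imread('pics/w1.png');cv2.imwrite('pics/w1c.png',cv2.resize(im[150:330,220:470],None,fx=3,fy=3,interpolation=cv2.INTER_CUBIC))
```

```text
[-148.66145787   37.87096283  242.38860845] [[ 0.97  0.21  0.07]
 [ 0.23 -0.93 -0.29]
 [ 0.    0.3  -0.95]] [371.64829954   0.         316.55136403]
-205 -29 6 [416. 217.]
-205 -29 50 [436. 235.]
-205 29 6 [330. 216.]
-205 29 50 [333. 235.]
-199 -29 6 [417. 208.]
-199 -29 50 [437. 225.]
-199 29 6 [330. 207.]
-199 29 50 [333. 225.]
-202 -29 6 [417. 213.]
-202 -29 50 [437. 230.]
-202 29 6 [330. 212.]
-202 29 50 [333. 230.]
```

View pics/w1c.png

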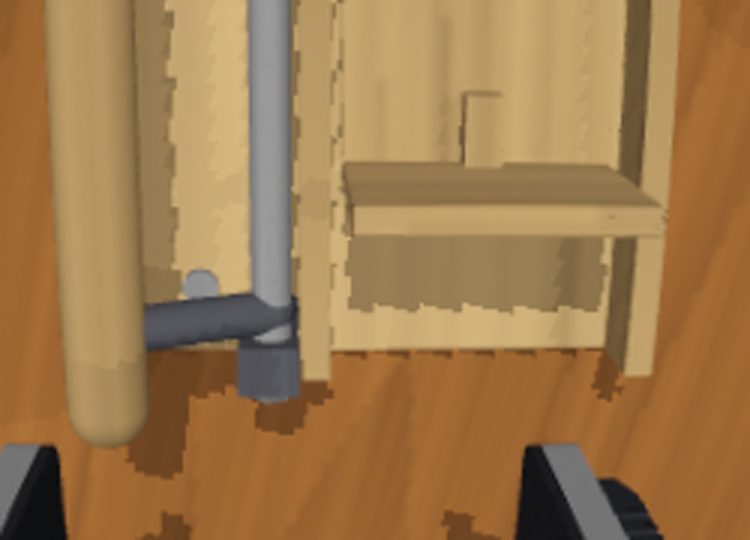

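Emit:
{"op": "apply_moves", "data": {
  "plan": [
    [0,0,0.5,0],
    [0,0,0.5,0],
    [0,0,0.5,0],
    [0,0,0,0],
    [0,0,0,0]
  ]
}}

```text
clock: 5.8
tcp_pos: [0.649, -0.1543, 0.0859]
tcp_rot: [0.622, 0.783, -0.0, -0.0]
ft_force: [1.1, -0.8, 0.1]
width: 0.0638
```

Run:
```python
from w import *
where();a=snap('side','s2');where()
cv2.imwrite('pics/s2c.png',cv2.resize(a[150:390,180:480,::-1],None,fx=2.5,fy=2.5,interpolation=cv2.INTER_CUBIC))
```

```text
t 5.8 station tcp [-224.7   38.9   85.9] yaw err(tool x - st x) -0.01 z -1.0 w 0.06379885198998549 F [ 1.11 -0.83  0.11] [-0.35  0.44  1.42  0.    1.28 -0.58]
t 5.85 station tcp [-224.8   38.7   86.4] yaw err(tool x - st x) -0.01 z -1.0 w 0.06442535782189372 F [0.46 0.77 0.28] [-0.35  0.44  1.42  0.    1.28 -0.58]
```

View pics/s2c.png

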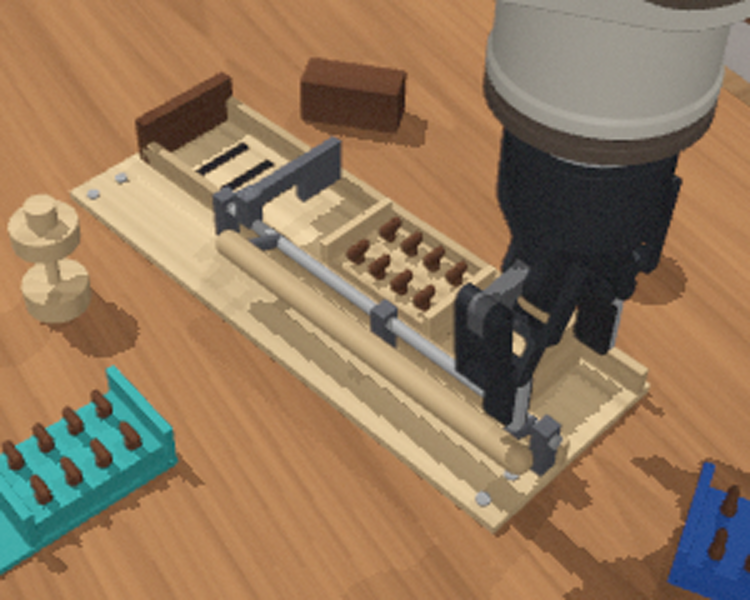

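Run:
```python
from w import *
for P in [(-224,77,61),(-213,70,61),(-235,70,61),(-213,84,61),(-213,84,66)]:print(P,((proj('side',st(p,P))-[180,150]+.5)*2.5).round())
```

```text
(-224, 77, 61) [497. 430.]
(-213, 70, 61) [490. 409.]
(-235, 70, 61) [523. 434.]
(-213, 84, 61) [471. 425.]
(-213, 84, 66) [472. 418.]
```

Emit:
{"op": "apply_moves", "data": {
  "plan": [
    [0,0,0,0],
    [0,0,0,0],
    [0,0,0.2,0],
    [0,0,0.2,0],
    [0,0,0.2,0],
    [0,0,0,0]
  ],
  "jaw": 0.82
}}

```text
clock: 6.45
tcp_pos: [0.6488, -0.1544, 0.0704]
tcp_rot: [0.622, 0.783, -0.0, -0.001]
ft_force: [1.4, 0.4, 2.1]
width: 0.0698
```

```bash
cat > look.py <<'E'
from w import *
import sys
n=sys.argv[1];where();a=snap('side',n)
cv2.imwrite(f'pics/{n}c.png',cv2.resize(a[150:390,180:480,::-1],None,fx=2.5,fy=2.5,interpolation=cv2.INTER_CUBIC))
E
python3 look.py s3
```

```text
t 6.45 station tcp [-224.7   39.1   70.4] yaw err(tool x - st x) -0.01 z -1.0 w 0.06977354427079947 F [1.36 0.36 2.12] [-0.35  0.45  1.43 -0.    1.26 -0.58]
```

View pics/s3c.png

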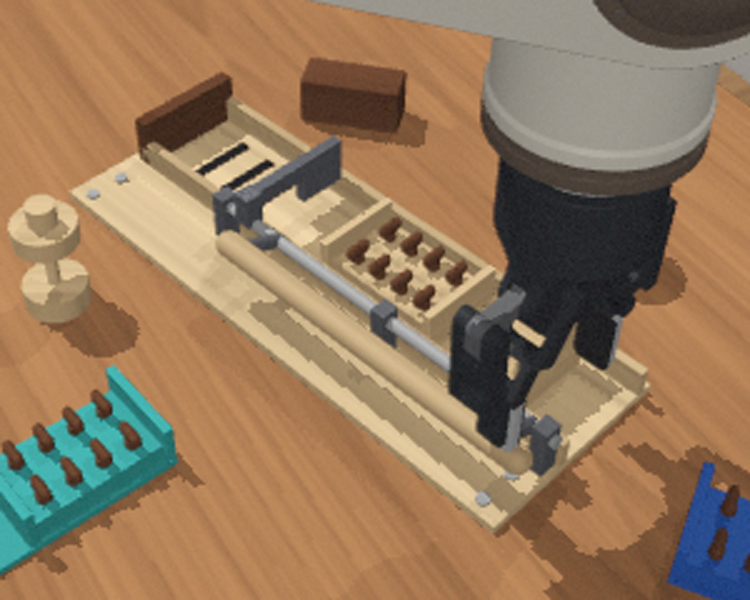

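Emit:
{"op": "apply_moves", "data": {
  "plan": [
    [0,0,0.2,0],
    [0,0,0.2,0],
    [0,0,0.2,0],
    [0,0,0.2,0],
    [0,0,0,0],
    [0,0,0,0]
  ]
}}

```text
clock: 7.1
tcp_pos: [0.6491, -0.1545, 0.0515]
tcp_rot: [0.622, 0.783, -0.0, -0.0]
ft_force: [-2.8, -1.3, 3.0]
width: 0.0699
```

```bash
python3 look.py s4
```

```text
t 7.1 station tcp [-224.9   38.8   51.5] yaw err(tool x - st x) -0.01 z -1.0 w 0.06988342749748049 F [-2.79 -1.26  2.97] [-0.35  0.47  1.45 -0.    1.22 -0.58]
```

View pics/s4c.png

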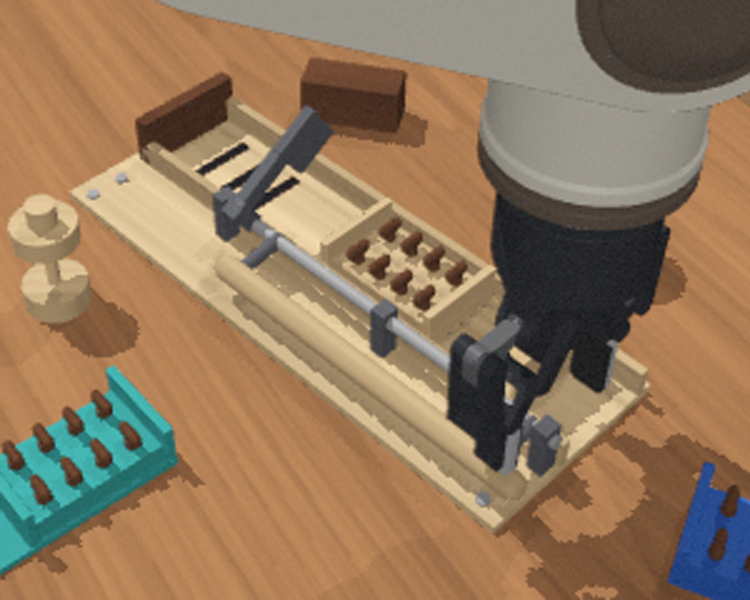

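Run:
```python
from w import *
for th in(0,.42,.5,.55,.6,.65,.75):
  c_,s_=np.cos(th),np.sin(th);r=[]
  for y,z in((-32,54),(-32,22)):
    a,b=44-y,z-32
    Y=44-(a*c_-b*s_);Z=32+a*s_+b*c_
    r.append(((proj('side',st(p,(-4,Y,Z)))-[180,150]+.5)*2.5).round())
  print(th,r)
```

```text
0 [array([343., 143.]), array([343., 181.])]
0.42 [array([325., 117.]), array([340., 145.])]
0.5 [array([320., 114.]), array([338., 139.])]
0.55 [array([317., 112.]), array([336., 135.])]
0.6 [array([313., 111.]), array([335., 132.])]
0.65 [array([309., 110.]), array([332., 129.])]
0.75 [array([301., 109.]), array([328., 124.])]
```

Emit:
{"op": "apply_moves", "data": {
  "plan": [
    [0.15,0,0.04,0],
    [0.15,0,0,0],
    [0.15,0,0,0],
    [0.15,0,0,0],
    [0.2,0,0,0],
    [0.2,0,0,0],
    [0.2,0,0,0],
    [0.2,0,0,0],
    [0.2,0,0,0],
    [0,0,0,0]
  ]
}}

```text
clock: 8.15
tcp_pos: [0.64, -0.1145, 0.0504]
tcp_rot: [0.622, 0.783, 0.0, -0.0]
ft_force: [-0.0, 1.0, 4.4]
width: 0.0701
```

```bash
python3 look.py s5
```

```text
t 8.15 station tcp [-183.9   38.7   50.4] yaw err(tool x - st x) 0.02 z -1.0 w 0.07014512198047908 F [-0.02  1.04  4.41] [-0.3   0.44  1.49  0.    1.21 -0.52]
```

View pics/s5c.png

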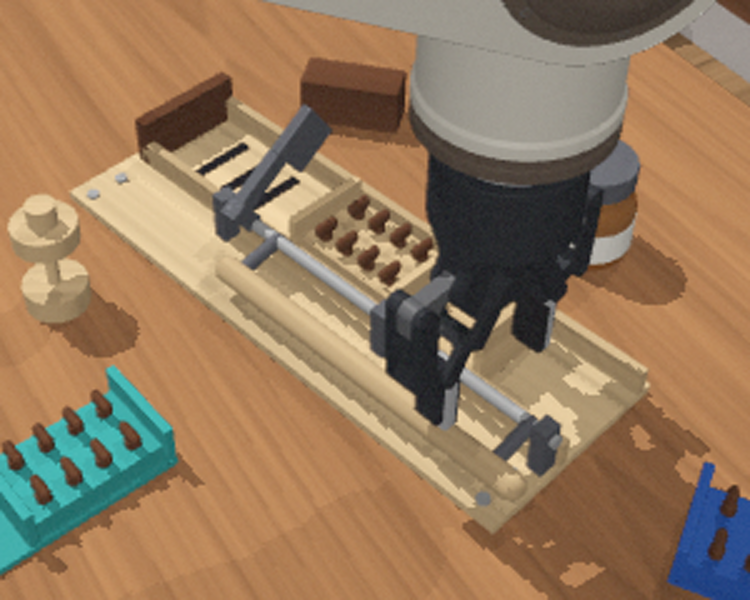

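Emit:
{"op": "apply_moves", "data": {
  "plan": [
    [0.2,0,0,0],
    [0.3,0,0,0],
    [0.3,0,0,0],
    [0.3,0,0,0],
    [0.3,0,0,0],
    [0.3,0,0,0],
    [0.3,0,0,0],
    [0.3,0,0,0],
    [0.3,0,0,0],
    [0.3,0,0,0],
    [0.2,0,0,0],
    [0,0,0,0]
  ]
}}

```text
clock: 9.4
tcp_pos: [0.6222, -0.0387, 0.0503]
tcp_rot: [0.622, 0.783, 0.0, -0.0]
ft_force: [-0.3, 4.1, 5.0]
width: 0.0696
```

```bash
python3 look.py s6
```

```text
t 9.4 station tcp [-106.    38.8   50.3] yaw err(tool x - st x) 0.03 z -1.0 w 0.06961805017177064 F [-0.29  4.07  5.03] [-0.19  0.39  1.56  0.    1.18 -0.41]
```

View pics/s6c.png

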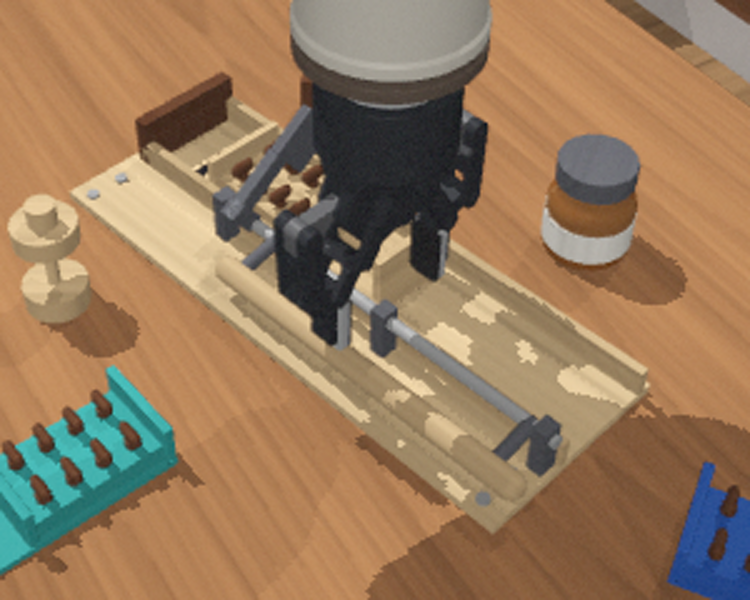

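Emit:
{"op": "apply_moves", "data": {
  "plan": [
    [0.2,0,0,0],
    [0.2,0,0,0],
    [0.2,0,0,0],
    [0.2,0,0,0],
    [0.2,0,0,0],
    [0.2,0,0,0],
    [0.2,0,0,0],
    [0.1,0,0,0],
    [0,0,0,0]
  ]
}}

```text
clock: 10.35
tcp_pos: [0.6139, -0.0028, 0.0503]
tcp_rot: [0.622, 0.783, 0.0, -0.0]
ft_force: [-1.4, 2.5, 4.9]
width: 0.0702
```

Run:
```python
from w import *
where();a=snap('side','s7')
cv2.imwrite('pics/s7c.png',cv2.resize(a[150:390,180:480,::-1],None,fx=2.5,fy=2.5,interpolation=cv2.INTER_CUBIC))
a=snap('wrist','w7');b=snap('top','t7');where()
```

```text
t 10.35 station tcp [-69.1  38.8  50.3] yaw err(tool x - st x) 0.01 z -1.0 w 0.070227219654567 F [-1.42  2.47  4.95] [-0.13  0.38  1.59  0.    1.18 -0.36]
t 10.5 station tcp [-69.4  38.8  50.2] yaw err(tool x - st x) -0.01 z -1.0 w 0.06971823475019955 F [0.16 3.04 3.97] [-0.13  0.38  1.59  0.    1.18 -0.36]
```

View pics/s7c.png

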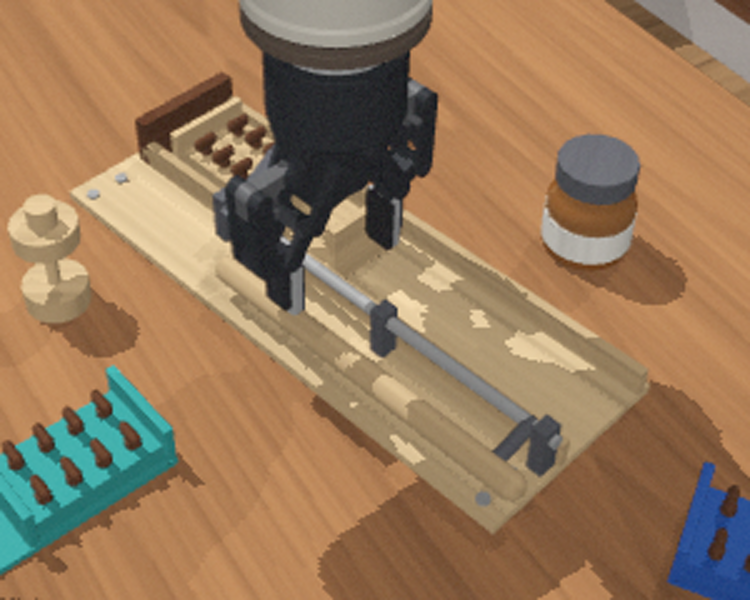

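View pics/w7.png

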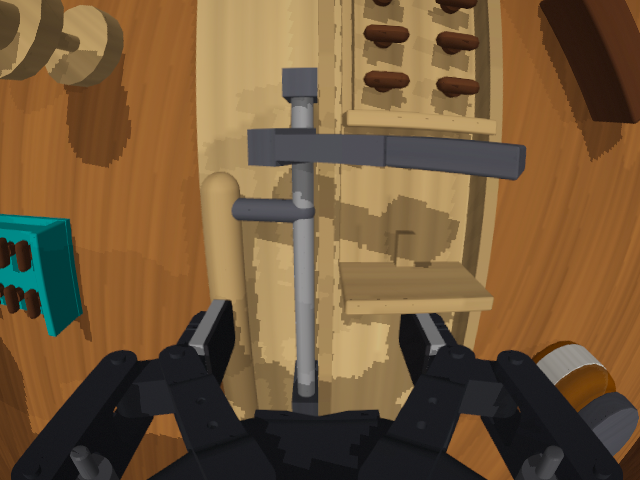

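Emit:
{"op": "apply_moves", "data": {
  "plan": [
    [0.1,0,0,0],
    [0.1,0,0,0],
    [0.1,0,0,0],
    [0.1,0,0,0],
    [0,0,0,0]
  ]
}}

```text
clock: 11.0
tcp_pos: [0.6117, 0.0067, 0.0503]
tcp_rot: [0.622, 0.783, 0.0, -0.0]
ft_force: [-0.2, -0.3, 4.4]
width: 0.0699
```

Run:
```python
from w import *
where();a=snap('side','s8')
cv2.imwrite('pics/s8c.png',cv2.resize(a[150:300,180:400,::-1],None,fx=3.5,fy=3.5,interpolation=cv2.INTER_CUBIC))
where()
```

```text
t 11.0 station tcp [-59.4  38.8  50.3] yaw err(tool x - st x) 0.0 z -1.0 w 0.06993782753890046 F [-0.21 -0.26  4.42] [-0.12  0.37  1.6   0.    1.17 -0.34]
t 11.05 station tcp [-59.4  38.8  50.3] yaw err(tool x - st x) 0.0 z -1.0 w 0.07015218710188867 F [ 0.06 -1.01  4.77] [-0.12  0.37  1.6   0.    1.17 -0.34]
```

View pics/s8c.png

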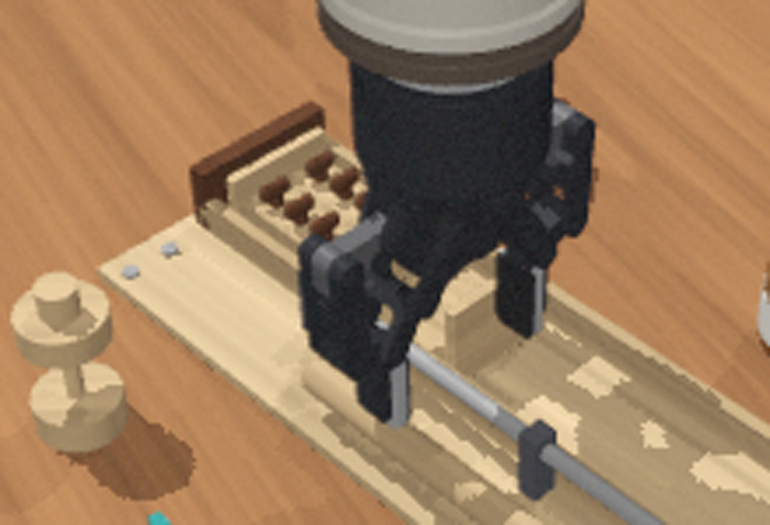

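Nearly there; no stop force yet. Creep on.

Emit:
{"op": "apply_moves", "data": {
  "plan": [
    [0.06,0,0,0],
    [0.06,0,0,0],
    [0,0,0,0]
  ]
}}

```text
clock: 11.35
tcp_pos: [0.6111, 0.0094, 0.0503]
tcp_rot: [0.622, 0.783, 0.0, -0.0]
ft_force: [1.5, -3.5, 3.9]
width: 0.07
```

```bash
python3 w.py
```

```text
t 11.35 station tcp [-56.7  38.8  50.3] yaw err(tool x - st x) -0.0 z -1.0 w 0.06999730532205603 F [ 1.47 -3.54  3.91] [-0.11  0.37  1.6   0.    1.17 -0.34]
```

Emit:
{"op": "apply_moves", "data": {
  "plan": [
    [0.06,0,0,0],
    [0,0,0,0]
  ]
}}

```text
clock: 11.55
tcp_pos: [0.6109, 0.0106, 0.0504]
tcp_rot: [0.622, 0.783, -0.0, 0.0]
ft_force: [2.1, -5.4, 4.6]
width: 0.0701
```

Emit:
{"op": "apply_moves", "data": {
  "plan": [
    [0.06,0,0,0],
    [0,0,0,0]
  ]
}}

```text
clock: 11.75
tcp_pos: [0.611, 0.011, 0.0507]
tcp_rot: [0.622, 0.783, -0.0, 0.001]
ft_force: [4.0, -14.4, 4.5]
width: 0.0699
```

Run:
```python
from w import *
where();a=snap('side','s9')
cv2.imwrite('pics/s9c.png',cv2.resize(a[160:260,200:350,::-1],None,fx=5,fy=5,interpolation=cv2.INTER_CUBIC))
a=snap('wrist','w9');where()
```

```text
t 11.75 station tcp [-55.1  38.5  50.7] yaw err(tool x - st x) -0.06 z -1.0 w 0.06993817072770069 F [  4.   -14.35   4.52] [-0.11  0.37  1.6  -0.    1.17 -0.33]
t 11.85 station tcp [-55.1  38.5  50.8] yaw err(tool x - st x) -0.06 z -1.0 w 0.06958093172872977 F [  4.67 -14.27   4.44] [-0.11  0.37  1.6  -0.    1.17 -0.33]
```

View pics/s9c.png

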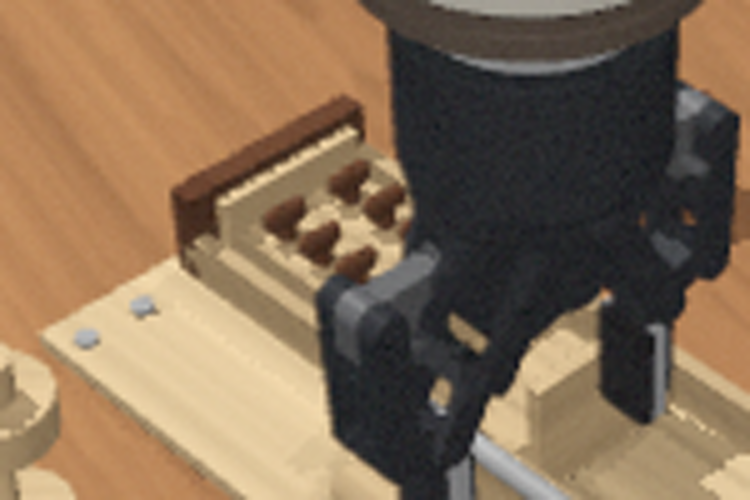

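View pics/w9.png

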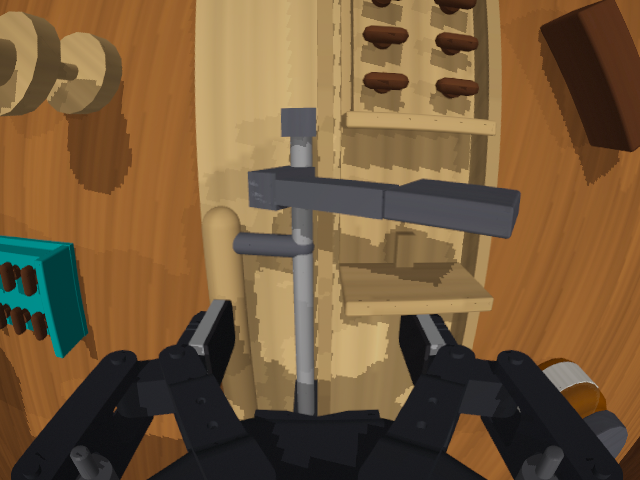

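Emit:
{"op": "apply_moves", "data": {
  "plan": [
    [-0.1,0,0,0],
    [-0.2,0,0,0],
    [-0.3,0,0,0],
    [-0.2,0,0,0],
    [0,0,0,0]
  ]
}}

```text
clock: 12.35
tcp_pos: [0.6151, -0.0081, 0.0502]
tcp_rot: [0.622, 0.783, -0.0, 0.0]
ft_force: [0.2, -2.5, 4.3]
width: 0.07
```

Emit:
{"op": "apply_moves", "data": {
  "plan": [
    [0,0,-0.15,0],
    [0,0,-0.15,0],
    [0,0,-0.15,0],
    [0,0,-0.15,0],
    [0,0,-0.15,0],
    [0,0,-0.15,0],
    [0,0,-0.2,0],
    [0,0,-0.5,0],
    [0,0,-1,0],
    [0,0,-1,0],
    [0,0,-1,0],
    [0,0,-1,0]
  ]
}}

```text
clock: 13.55
tcp_pos: [0.6148, -0.0073, 0.1922]
tcp_rot: [0.622, 0.783, 0.0, 0.0]
ft_force: [0.8, 1.0, 0.1]
width: 0.0699
```

Emit:
{"op": "apply_moves", "data": {
  "plan": [
    [-1,0,-1,0],
    [-1,0,-1,0],
    [-1,0,-1,0],
    [-1,-1,0,0],
    [-1,-1,0,0],
    [-1,-1,0,0],
    [-1,-1,0,0],
    [-1,-1,0,0],
    [-1,-1,0,0],
    [0,-1,0,0],
    [0,-1,0,0],
    [0,0,0,0]
  ]
}}

```text
clock: 14.75
tcp_pos: [0.4689, -0.2723, 0.2665]
tcp_rot: [0.623, 0.782, -0.0, 0.0]
ft_force: [1.1, -0.1, -0.5]
width: 0.0698
```

Run:
```python
from ov import *
from w import where
where();a=snap('side','s10');b=snap('top','t10')
draw(np.load('st.npy'),'f',65,('pics/t10.png','pics/s10.png'))
for cam in('top','side'):
    snap
cv2.imwrite('pics/s10c.png',cv2.resize(a[160:365,200:450,::-1],None,fx=3,fy=3,interpolation=cv2.INTER_CUBIC))
```

```text
t 14.75 station tcp [-298.9  241.   266.5] yaw err(tool x - st x) -0.11 z -1.0 w 0.06978938710493743 F [ 1.07 -0.07 -0.53] [-0.67  0.08  1.5  -0.    1.57 -0.89]
```

View pics/s10c.png

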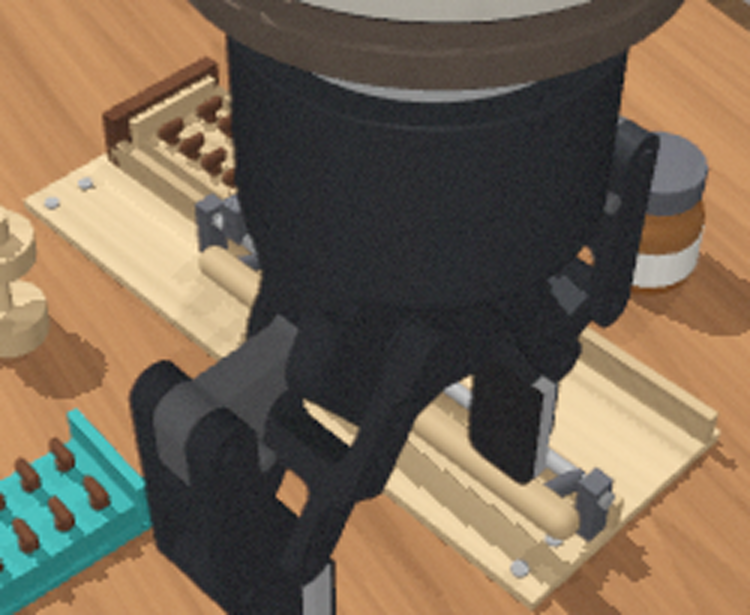

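View pics/top_f.png

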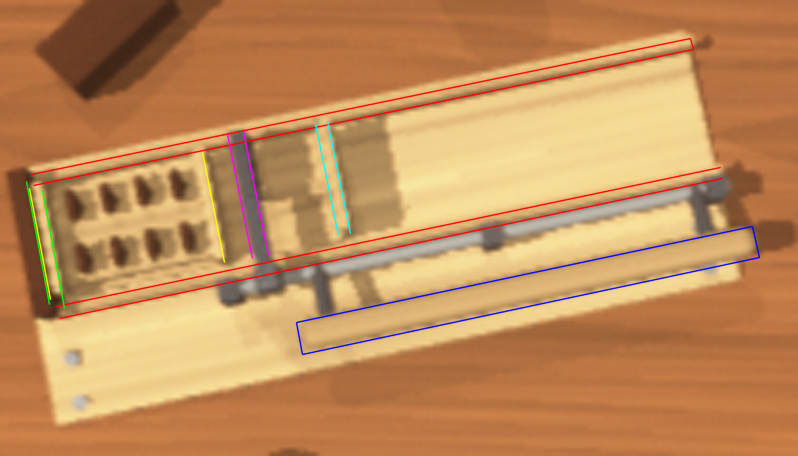

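Emit:
{"op": "apply_moves", "data": {
  "plan": [
    [0,-1,0,0],
    [0,-1,0,0],
    [0,-1,0,0],
    [0,-1,0,0],
    [0,-1,0,0],
    [0,-1,0,0],
    [0,-1,0,0],
    [0,-1,0,0],
    [-1,-1,0,0],
    [-1,-1,0,0],
    [-1,0,0,0],
    [0,0,0,0]
  ]
}}

```text
clock: 16.05
tcp_pos: [0.2447, -0.4034, 0.2651]
tcp_rot: [0.623, 0.783, 0.0, -0.0]
ft_force: [0.2, 1.0, -0.5]
width: 0.0703
```

Run:
```python
from w import *
where();a=snap('side','s11');b=snap('top','t11')
cv2.imwrite('pics/s11c.png',cv2.resize(a[170:300,200:360,::-1],None,fx=4.6,fy=4.6,interpolation=cv2.INTER_CUBIC))
cv2.imwrite('pics/t11c.png',cv2.resize(b[190:260,185:300,::-1],None,fx=6.5,fy=6.5,interpolation=cv2.INTER_CUBIC))
```

```text
t 16.05 station tcp [-375.9  489.   265.1] yaw err(tool x - st x) -0.08 z -1.0 w 0.07034491032485651 F [ 0.21  1.   -0.46] [-1.19 -0.07  1.65  0.    1.56 -1.42]
```

View pics/s11c.png

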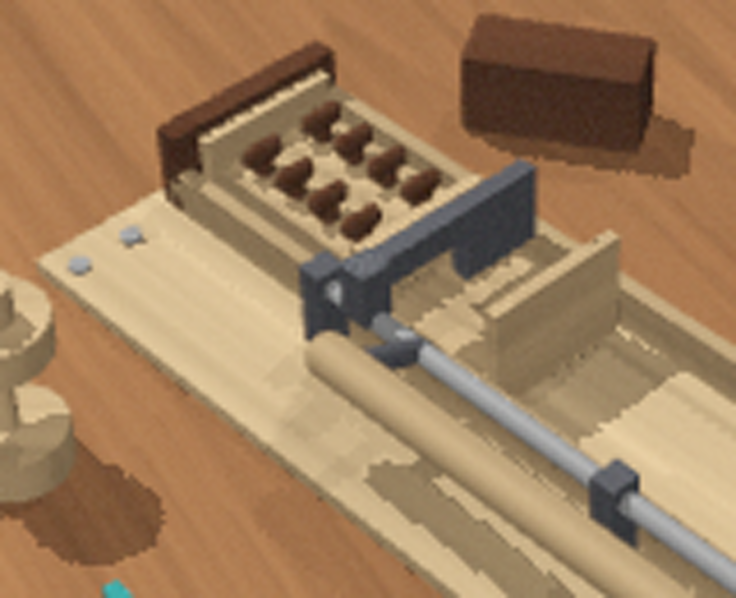

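View pics/t11c.png

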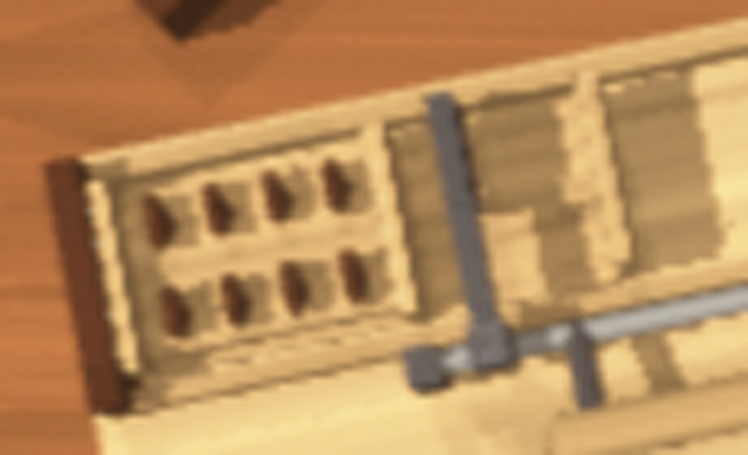

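The side and top pictures show the rack's front flush with the stop. The gate is shut across the chute between the pegs and the end plate, and the other things have not moved. Handing in.

```bash
python3 -c "
from cell import *
print(sign_off())"
```

```text
the job is handed in; nothing more can be done
None
```

The rack is up against the stop in the drying bay, the gate is shut behind the pegs, and the job was handed in at about 16 s of the 46 s allowed.

**What I did:** One fingertip pressed the lever bar down, opening the gate to about 0.6 rad, well past the 0.42 it needs to clear the rack. It stayed down while the other fingertip pushed the end plate along the chute. I stopped when the resisting force rose to about 15 N, then backed off about 20 mm and raised the hand so the gate could shut.

**Last checks:**
- **Rack:** in the side and top pictures its front is flush with the stop. The overlay of the expected end position matches to within a few millimetres.
- **Gate:** it is back at its shut position, between the pegs and the end plate, with no sign of touching the rack.
- **Bench:** the jar, spool clamp and block look unmoved, and the arm is well clear of everything.

**Disagreements:**
- **Plate position:** the cameras differed by about 4 mm on where the end plate started, so I used the contact force to judge the end of the push.
- **Base board:** it appeared offset about 7 mm sideways from where I had assumed, so I fitted the station's position from the walls, bar and gate instead.
- **Force along the push:** it briefly read with the wrong sign (3–4 N) partway along. I did not find the cause, and it read as expected at the stop.

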